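# Close the casting mould's clamp: snap the clip home, then turn the lever knob to its click

### The arm

A 6-joint arm with a two-finger parallel gripper is mounted at the origin on the work surface. World frame = base frame: x ahead of the robot, y to its left, z up, the work surface at z = 0. Lengths are in m, angles in degrees, forces in N, time in s.
With the tool pointing down it reaches from about 0.35 to 0.875 m from the base axis. Payload 4.2 kg.
Tool frame: the origin (TCP) lies midway between the tips of the shut fingers; the grasp point (between the pads) lies 19 mm behind it; z points along the fingers, y is the line along which they close (so a half turn about z gives the same grasp; the last joint's range is limited). The gripper opens to 87 mm and grips with 3 to 60 N. Pads are 19 mm wide; open, the fingers measure 117 mm over their backs; the gripper's body (75 mm by 190 mm) begins 51 mm behind the grasp point.
Start: joints at [85.634, 22.042, 0.453, 0, -68.411, -14.817], TCP at [0.205, 0.59, 0.223] pointing down, gripper open.
Joint ranges: [-179.83, 179.83], [-69.29, 118.12], [-61.27, 80.66], [-181.25, 117.63], [-171.15, -9.14], [-177.46, 177.46]. Speed limits (degrees/s): [159.86, 159.86, 180, 180, 180, 180].

### API

Orientations are given as a 3x3 rotation matrix whose columns are the frame's x, y, z axes.
In Python, from station import r, imaging, finish_job gives the robot as it stands (r), with the cameras (imaging) and the job as plain functions.
- The arm moves only by the shell command python3 steer.py 'ROWS'. ROWS is a JSON list of rows, 1 to 8 of them, each of 7 numbers: the opening from 0.0 (shut) to 1.0 (fully open), then dx, dy, dz in m, then a rotation vector rx, ry, rz in degrees; each row is the pose to reach, as a shift and turn from the pose commanded when the command began, along the tool's axes at that moment; what a row does not reach only later rows make up. A row lasts 1/10 s, in which the tool goes at most 0.05 m and 8.59 degrees, less where a joint would pass 70% of its speed; a pose out of reach is approached as far as the arm can. The fingers move at their own pace and stop on an object; the grip force is fixed at half the most. Time passes only in rows, so rows that do not move let the fingers close. It prints the time, the measured TCP pose, the force, the opening and the grip force at its end.
- r.sense(): the state, without advancing time (a new reading comes with each control period).
- imaging.capture(name): name is "side" or "top" or "wrist"; returns a dict with "pixels" (400x640x3 uint8, red, green, blue), "z_map" (400x640 float32, m along the optical axis (not along the pixel's ray), 0 where there is no reading), "K" (3x3 intrinsics, pixels), "world_from_camera" (4x4, takes a point from camera to world coordinates). Camera axes: x right, y up, looking along -z (the intrinsics and any distortion apply to the point x, -y, -z); pixel columns grow to the right and rows downward; lengths in m; the calibration is good to about 2 mm. A picture is of the moment at which its call begins.
- finish_job(): hands the job in; it is judged then, once.
The state is a dict: "time_s": time; "joints": joint angles; "joint_velocities": joint speeds; "effort": joint torques, N m; "tcp_pos": TCP position; "ee_rot": TCP orientation; "wrist_force": force on the tool from outside, world axes, zero at the start; "moment": the same for the moment, N m; "gripper_width": opening from 0.0 (shut) to 1.0 (fully open); "gripper_force": force on a finger pad.
Only numpy, scipy, OpenCV 4.12 (cv2) and the standard library are available. Lean on these libraries where they do the work, as an engineer would, in place of code of your own. Each camera call takes 0.05 s, during which the arm holds its last target. There are 200 camera calls.

### The job

Close the clamp over the plaster mould: first push the sliding spring clip along the bar until it snaps fully home around the grooved post, then turn the black lever knob clockwise (seen from above) until it clicks into its detent, and no further: do not force it on out of the detent. Let go of everything and leave the jars and the bowl where they stand.

Things in the scene. Friction and masses are not known exactly. Their poses are not given: they have to be found in the camera images.
- clamp: Mould clamp, fixed. Plywood base 180 (x) x 320 (y) x 15 mm, on it a white plaster mould 140 x 150 mm up to z = 85 mm; across it a steel bar 46 mm wide, 285 mm long along clamp y, upper face at z = 97 mm. Origin: centre of the base's underside, on the table; z up. At x = 0 the post stands at y = +100 mm, the knob at y = -100 mm.
- post_top (a point): Centre of the top face of the steel post at clamp (0, +100, 115) mm: a neck of 10 mm diameter from z = 97 to 107 (the groove) under a head of 18 mm diameter, 8 mm high. The clip's two prongs straddle the neck, under the head.
- clip (a joint): Travel (m) of the spring clip along the bar towards the post (clamp +y), guided. Starts at 0 to 0.010; end stop at 0.039. Friction about 1.2 N; from about 0.024 the neck spreads the prongs (rising to about 13 N), from about 0.029 they spring on by themselves and grip behind the neck. Fully home is 0.036 to 0.039.
- clip_tab (a point): Middle of the upper edge of the clip's rear face, which looks away from the post (clamp -y) and is to be pushed. The upright steel push tab is 30 mm wide across the bar, 6 mm thick, and reaches from the bar's surface up to this point, z = 118 mm. The bar behind it is free for 50 mm or more, but for rails 7 mm high along its edges. Axes as the clamp's.
- knob_axis (a point): Point on the knob's vertical turning axis at mid height of its lever: clamp (0, -100, 131) mm, fixed, axes as the clamp's. Under the knob is a round housing 72 mm in diameter up to z = 117 mm; the knob's black hub, 48 mm in diameter, reaches from 117 to 143 mm, a steel bolt end of 16 mm diameter to 149 mm.
- lever_end (a point): Centre of the top of the lever's rounded end (17 mm in diameter), 74 mm from the knob axis, z = 138 mm. The knob's one straight lever is 13 mm wide, z = 124 to 138 mm, from the hub out to 82 mm from the axis; its sides may be pushed; below it is free space down to the bar and mould. At the start it points 0.1 to 0.5 rad from clamp +x towards +y.
- plunger (a joint): Position (m) of the detent's spring plunger, moved along the bar (clamp +y) by the knob's hidden cam: about -0.0015 before the click, rises to about +0.001 on the way, drops to -0.005 to -0.006 when the knob has clicked into its detent. It climbs to about -0.003 on the far lip and falls to -0.010 if the knob is forced over it.
- plunger_end (a point): Centre of the outer end of that plunger: a steel pin of 13 mm diameter that sticks out of the knob's housing along the bar towards the post, 10 mm above the bar, its end about 65 mm from the knob axis before the click, 61 mm after it.
- jar_a: Glaze jar with a white lid, 56 mm in diameter, 62 mm high; bystander. Origin: centre of its underside.
- jar_b: Another such jar, bystander.
- bowl: Terracotta bowl, 100 mm across, 50 mm high; bystander. Origin: centre of its underside.
- knob: The black lever knob; origin on its axis, z = 117 mm. Turns clockwise seen from above (+x towards -y), friction about 0.1 N m. After a hidden 0.1 to 1.9 rad that differs every time it resists, up to 0.7 N m, for about 0.3 rad, then jumps on by 0.1 to 0.2 rad into its detent: the click. From there a low lip (about 0.5 N m), passed some 0.35 rad farther on, must not be overcome.

How it is judged:
By the outcome, as a careful person would: the job done as asked, in the order asked, and still so for the second after the job is handed in, with the robot touching nothing.
It also fails if it takes over 67 s, if anything falls off the work surface, if the arm or the gripper's body presses on something with over 40 N, if the wrist force passes 120 N, or if a joint passes its speed limit or range.

## Working session

There is one attempt and no reset: what is moved stays moved. The work goes in short steps, Python scripts to look and compute and a shell command to move; the robot and the scene stay as the last step left them, time stands still between calls to the robot, and variables do not carry over. Pictures are saved under pics/ and viewed, at most 10 in all, crops included, and the job is handed in when it is done.

```bash
ls; mkdir -p pics
cat > h.py <<'E'
import numpy as np,cv2
from station import r, imaging, finish_job
def world(c):
    z=c["z_map"];K=c["K"];v,u=np.mgrid[0:400,0:640]
    x=(u-K[0,2])/K[0,0]*z;y=(v-K[1,2])/K[1,1]*z
    p=np.stack([x,-y,-z],-1)
    T=c["world_from_camera"];return p@T[:3,:3].T+T[:3,3]
def save(c,n): cv2.imwrite("pics/"+n,c["pixels"][:,:,::-1])
E
python3 - <<'E'
from h import *
s=r.sense();print(s)
for n in("top","side"):
    c=imaging.capture(n);save(c,n+"0.png");np.savez("/tmp/%s0.npz"%n,**c);print(n,c["K"],c["world_from_camera"])
E
```

```text
pics
station.py
steer.py
{'time_s': 0.0, 'joints': array([ 8.56325650e+01,  2.20877390e+01,  3.78512219e-01, -3.07173496e-02,
       -6.84114812e+01, -1.48180453e+01]), 'joint_velocities': array([-0.02207728,  0.0105085 , -0.02136437, -0.02875993,  0.02104925,
       -0.02982747]), 'effort': array([ 6.05781370e-04, -3.90665138e+01,  1.87402081e+01,  4.21963155e+00,
        1.09805490e-02, -1.95254538e-04]), 'tcp_pos': array([0.20515089, 0.58971245, 0.22147832]), 'ee_rot': array([[ 9.44394684e-01, -3.28813395e-01, -6.57492884e-04],
       [-3.28814048e-01, -9.44392433e-01, -2.06262128e-03],
       [ 5.72862013e-05,  2.16412147e-03, -9.99997657e-01]]), 'wrist_force': array([ 0.24287958, -1.44524119,  0.13652505]), 'moment': array([0.030974  , 0.01027511, 0.02492238]), 'gripper_force': 0.0, 'gripper_width': 0.999521771215332}
top [[474.73338596   0.         322.62083999]
 [  0.         474.73338596 190.72257703]
 [  0.           0.           1.        ]] [[-0.01921975  0.98034968 -0.19632906  0.29200599]
 [-0.99965162 -0.02239533 -0.0139674  -0.00622564]
 [-0.01808979  0.19599222  0.98043858  1.35569663]
 [ 0.          0.          0.          1.        ]]
side [[426.28142058   0.         321.86718208]
 [  0.         426.28142058 200.64383185]
 [  0.           0.           1.        ]] [[-0.99236499  0.09630042 -0.07705808  0.43917741]
 [-0.12323808 -0.74935765  0.65059625  0.75713364]
 [ 0.00490863  0.65512544  0.75550418  0.98754277]
 [ 0.          0.          0.          1.        ]]
```

View pics/top0.png

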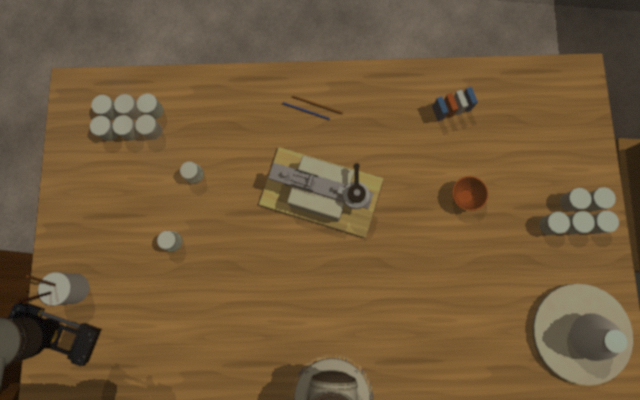

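View pics/side0.png

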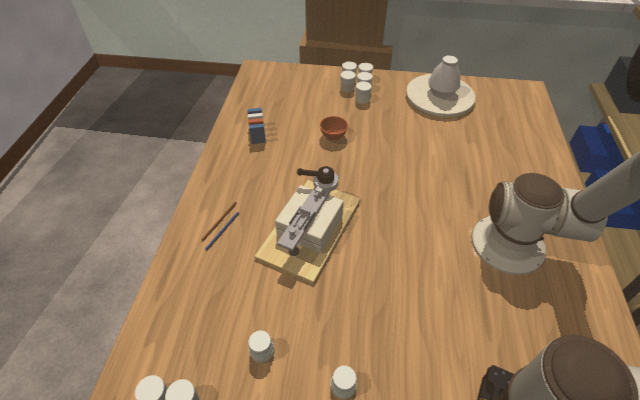

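The top view shows the clamp base with corners near (278,149), (383,178), (366,236) and (260,207). The knob is at (357,195) with its lever pointing up the picture, the post is near (275,175), the jars are at (190,172) and (168,241), and the bowl is at (470,193). The side view agrees with this.

Run:
```python
from h import *
c=dict(np.load("/tmp/top0.npz"));W=world(c)
P=W.reshape(-1,3);z=W[...,2]
roi=np.zeros((400,640),bool);roi[140:245,250:395]=True
m=roi&(z>0.008)&(z<0.16)
print("tablez",np.median(z[250:300,250:350]))
pts=W[m&(z<0.03)][:,:2].astype(np.float32)
print(cv2.minAreaRect(pts),cv2.boxPoints(cv2.minAreaRect(pts)),len(pts))
(cx,cy),(w,h),a=cv2.minAreaRect(pts)
b=cv2.boxPoints(((cx,cy),(w,h),a));e=[b[1]-b[0],b[2]-b[1]];e=max(e,key=np.linalg.norm);e=e/np.linalg.norm(e);e=e if e[1]>0 else -e
X=np.array([e[1],-e[0]]);o=np.array([cx,cy])
print("o",o,"yaxis",e,"ang",np.degrees(np.arctan2(e[1],e[0])))
q=np.stack([(W[...,:2]-o)@X,(W[...,:2]-o)@e],-1)
k=m&(z>.12);print("knob pts", k.sum())
for p,zz in zip(q[k],z[k]):print(np.round(p*1000),round(zz*1000),end=";")
print()
k=m&(z>.105)&(z<.122)&(q[...,1]>-.05)
for p,zz in zip(q[k],z[k]):print(np.round(p*1000),round(zz*1000),end=";")
im=c["pixels"][140:245,250:395,::-1]
cv2.imwrite("pics/crop1.png",np.clip(cv2.resize(im,None,fx=5,fy=5,interpolation=cv2.INTER_CUBIC)*1.5,0,255))
```

```text
tablez 0.0008406080999084908
((0.5599968433380127, 0.016826346516609192), (0.41338294744491577, 0.30098336935043335), 89.3503189086914) [[ 0.4071712  -0.18814543]
 [ 0.7081352  -0.19155824]
 [ 0.7128225   0.22179812]
 [ 0.4118585   0.22521093]] 2908
o [0.55999684 0.01682635] yaxis [0.0113389  0.99993575] ang 89.35031
knob pts 441
[ 51. -90.] 133;[ 49. -92.] 140;[ 49. -95.] 141;[ 50. -97.] 138;[  49. -100.] 138;[ 47. -89.] 138;[ 48. -92.] 136;[ 47. -95.] 138;[ 47. -97.] 139;[  46. -100.] 140;[ 44. -87.] 140;[ 43. -89.] 142;[ 44. -92.] 137;[ 43. -94.] 142;[ 44. -97.] 139;[  44. -100.] 137;[  43. -102.] 142;[ 42. -87.] 134;[ 42. -89.] 136;[ 41. -92.] 138;[ 42. -95.] 136;[ 41. -97.] 141;[  42. -100.] 135;[  42. -103.] 134;[ 42. -87.] 126;[ 39. -89.] 138;[ 39. -92.] 138;[ 39. -95.] 138;[ 38. -97.] 141;[  38. -100.] 140;[ 37. -89.] 134;[ 36. -92.] 137;[ 36. -95.] 138;[ 36. -97.] 138;[  37. -100.] 136;[ 34. -89.] 135;[ 32. -92.] 143;[ 34. -95.] 136;[ 33. -97.] 139;[  33. -100.] 137;[ 37. 100.] 120;[ 32. -89.] 134;[ 30. -92.] 142;[ 30. -94.] 141;[ 31. -97.] 135;[  31. -100.] 135;[ 28. -89.] 
[... 8405 characters left out ...]
9.] 119;[-10.  45.] 106;[-9. 42.] 105;[-10.  39.] 106;[-11. -33.] 109;[-13. -36.] 117;[-12. -39.] 115;[-12. -41.] 113;[-12. -44.] 113;[-13. -47.] 116;[-14. -49.] 120;[-13.  36.] 106;[-12.  34.] 106;[-13.  28.] 108;[-14. -31.] 111;[-15. -33.] 112;[-14. -36.] 109;[-15. -39.] 115;[-15. -41.] 112;[-15. -44.] 114;[-15. -47.] 115;[-15. -49.] 115;[-15.  23.] 106;[-17. -31.] 112;[-17. -33.] 109;[-17. -39.] 111;[-17. -41.] 112;[-18. -44.] 113;[-18. -47.] 114;[-18. -49.] 115;[-22. -44.] 120;[-21. -47.] 117;[-21. -49.] 118;[-23. -44.] 112;[-24. -46.] 116;[-23. -49.] 113;[-25. -49.] 110;[ WARN:0@0.479] global loadsave.cpp:1063 imwrite_ Unsupported depth image for selected encoder is fallbacked to CV_8U.
```

View pics/crop1.png

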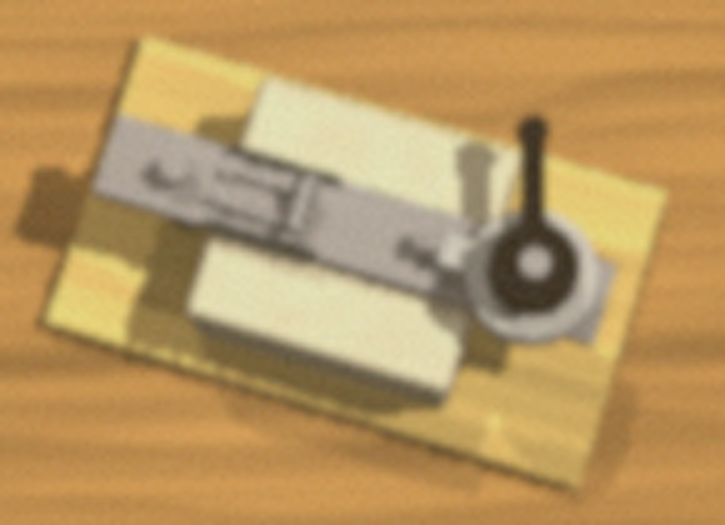

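The crop shows base corners at (143,37), (667,190), (577,490) and (43,325). The bolt end is at (536,260), the lever end at (532,128), the post head near (168,170), and the tab spans (303,182) to (297,240).

```bash
cat >> h.py <<'E'
def ray(c,u,v,z):
    K=c["K"];T=c["world_from_camera"]
    d=T[:3,:3]@np.array([(u-K[0,2])/K[0,0],-(v-K[1,2])/K[1,1],-1]);o=T[:3,3]
    return o+d*(z-o[2])/d[2]
E
python3 - <<'E'
from h import *
c=dict(np.load("/tmp/top0.npz"))
f=lambda x,y,z:ray(c,(x+.5)/5-.5+250,(y+.5)/5-.5+140,z)[:2]
L=[((143,37,.015),(.09,.16)),((667,190,.015),(.09,-.16)),((577,490,.015),(-.09,-.16)),((43,325,.015),(-.09,.16)),((536,260,.149),(0,-.1)),((168,168,.115),(0,.1))]
A=np.array([f(*a) for a,b in L]);B=np.array([b for a,b in L])
ca,cb=A.mean(0),B.mean(0);H=(B-cb).T@(A-ca);th=np.arctan2(H[0,1]-H[1,0],H[0,0]+H[1,1])
R=np.array([[np.cos(th),-np.sin(th)],[np.sin(th),np.cos(th)]]);t=ca-R@cb
print("yaw",np.degrees(th),"o",t);print(np.round((A-B@R.T-t)*1000,1))
for n,p in dict(lever=(532,128,.138),tabtop=(303,182,.118),tabbot=(297,240,.118),plung=(400,245,.107)).items():
    w=f(*p);q=R.T@(w-t);print(n,w.round(4),"clamp",(q*1000).round(1))
q=R.T@(f(532,128,.138)-t)-[0,-.1];print("lever",np.linalg.norm(q),np.arctan2(q[1],q[0]))
s=r.sense();print(np.degrees(np.arctan2(s['ee_rot'][1,0],s['ee_rot'][0,0])))
np.savez("/tmp/pose.npz",R=R,t=t,th=th)
E
```

```text
yaw -18.300085615324843 o [0.55948697 0.0187062 ]
[[-0.7 -1.4]
 [ 0.5 -0.9]
 [-0.8  0.9]
 [-0.2 -0.3]
 [ 1.2 -1.2]
 [ 0.   2.9]]
lever [ 0.6026 -0.0784] clamp [ 71.4 -78.6]
tabtop [0.5808 0.0439] clamp [12.3 30.6]
tabbot [0.5492 0.0475] clamp [-18.9  24.1]
plung [ 0.5474 -0.0073] clamp [ -3.3 -28.5]
lever 0.07450359301036653 0.2910099816775745
-19.19184176873836
```

```bash
T='[0,0.522,0.425,0,0,0,-0.9]'; python3 steer.py '[[0,0.261,0.212,0,0,0,-0.9],[0,0.261,0.212,0,0,0,-0.9],[0,0.261,0.212,0,0,0,-0.9],[0,0.261,0.212,0,0,0,-0.9],[0,0.261,0.212,0,0,0,-0.9],[0,0.261,0.212,0,0,0,-0.9],[0,0.261,0.212,0,0,0,-0.9],[0,0.261,0.212,0,0,0,-0.9]]'; python3 steer.py '[[0,0.261,0.212,0,0,0,0],[0,0.261,0.212,0,0,0,0],[0,0.261,0.212,0,0,0,0],[0,0.261,0.212,0,0,0,0],[0,0.261,0.212,0,0,0,0],[0,0.261,0.212,0,0,0,0],[0,0.261,0.212,0,0,0,0],[0,0.261,0.212,0,0,0,0]]'
cat > c.py <<'E'
from h import *
d=np.load("/tmp/pose.npz");s=r.sense();q=d["R"].T@(s["tcp_pos"][:2]-d["t"])
e=s["ee_rot"];print("clamp xy",q.round(4),"z",s["tcp_pos"][2].round(4),"yaw-clamp",(np.degrees(np.arctan2(e[1,0],e[0,0])-d["th"])).round(2),"F clamp",(d["R"].T@s["wrist_force"][:2]).round(2),s["wrist_force"][2].round(2),"t",s["time_s"],s["moment"].round(3))
E
python3 c.py
```

```text
time_s: 0.9
tcp_pos: [0.3831, 0.3007, 0.2223]
ee_rot: [[0.948, -0.319, -0.001], [-0.319, -0.948, -0.001], [-0.0, 0.001, -1.0]]
wrist_force: [0.5, 0.8, -0.3]
gripper_width: 0.352
gripper_force: 0.0
time_s: 1.7
tcp_pos: [0.5651, 0.0183, 0.2214]
ee_rot: [[0.948, -0.318, -0.001], [-0.318, -0.948, -0.001], [-0.001, 0.001, -1.0]]
wrist_force: [-0.6, -0.4, 0.4]
gripper_width: 0.005
gripper_force: 0.0
clamp xy [0.0054 0.0014] z 0.2214 yaw-clamp -0.26 F clamp [-0.44 -0.61] 0.38 t 1.7 [ 0.013  0.024 -0.057]
```

```bash
python3 steer.py '[[0,-0.006,0.006,0.05,0,0,-0.3],[0,-0.006,0.006,0.05,0,0,-0.3],[0,-0.006,0.006,0.06,0,0,-0.3]]'; python3 c.py
python3 - <<'E'
from h import *
c=imaging.capture("wrist");save(c,"w1.png");np.savez("/tmp/w1.npz",**c)
E
```

```text
time_s: 2.0
tcp_pos: [0.5568, 0.018, 0.1635]
ee_rot: [[0.952, -0.307, 0.002], [-0.307, -0.952, -0.001], [0.002, 0.0, -1.0]]
wrist_force: [1.1, 0.7, 0.7]
gripper_width: 0.006
gripper_force: 0.0
clamp xy [-0.0023 -0.0015] z 0.1635 yaw-clamp 0.42 F clamp [0.78 1.  ] 0.7 t 2.0 [ 0.025 -0.137  0.015]
```

View pics/w1.png

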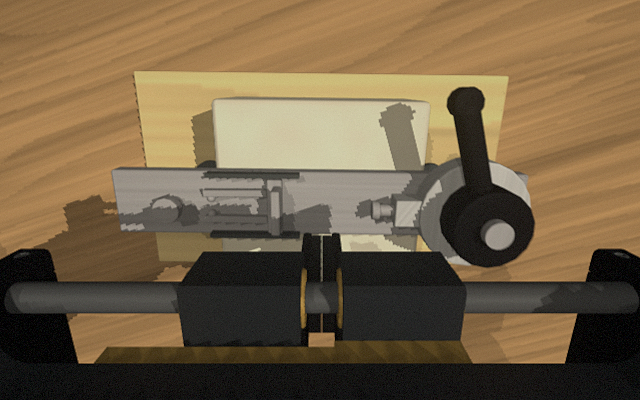

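The wrist view shows the tab's rear upper edge near column 282 (rows 180–237), the post near (165,208), the bolt end at (497,235), the plunger end at (374,210) and the lever end at (466,99). The fingers are between the tab and the plunger.

```bash
cat > loc.py <<'E'
from h import *
d=np.load("/tmp/pose.npz")
def loc(c,**k):
    for n,p in k.items(): print(n,((d["R"].T@(ray(c,*p)[:2]-d["t"]))*1000).round(1))
E
python3 - <<'E'
from loc import *
c=dict(np.load("/tmp/w1.npz"))
loc(c,tab0=(282,180,.118),tab1=(282,237,.118),bolt=(497,235,.149),post=(165,206,.115),plung=(374,210,.107),lever=(466,99,.138),b0=(135,72,.015),b1=(508,76,.015),barL0=(114,168,.097),barL1=(122,234,.097),m0=(215,98,.085),m1=(429,101,.085))
E
```

```text
tab0 [24.1 23.1]
tab1 [-14.2  24. ]
bolt [  1.7 -98.3]
post [ 5.5 98.7]
plung [  1.  -36.6]
lever [ 73.6 -76.2]
b0 [ 90.3 156.3]
b1 [  89.6 -159.1]
barL0 [ 26.1 138.1]
barL1 [-22.  140.4]
m0 [71.6 70.1]
m1 [ 70.8 -73. ]
```

```bash
python3 steer.py '[[0,0.002,0.001,0.03,0,0,0],[0,0.002,0.001,0.05,0,0,0],[0,0.002,0.001,0.054,0,0,0],[0,0.002,0.001,0.054,0,0,0],[0,0.002,0.001,0.054,0,0,0]]'; python3 c.py
```

```text
time_s: 2.55
tcp_pos: [0.5591, 0.0164, 0.1104]
ee_rot: [[0.951, -0.308, 0.004], [-0.308, -0.951, 0.001], [0.003, -0.002, -1.0]]
wrist_force: [0.5, 0.1, 0.6]
gripper_width: 0.006
gripper_force: 0.0
clamp xy [ 0.0003 -0.0023] z 0.1104 yaw-clamp 0.37 F clamp [0.42 0.28] 0.62 t 2.55 [ 0.028  0.031 -0.008]
```

```bash
python3 steer.py '[[0,0.001,0,0.003,0,0,-0.3],[0,0.001,-0.004,0.003,0,0,-0.3],[0,0.001,-0.008,0.003,0,0,-0.3],[0,0.001,-0.012,0.003,0,0,-0.3],[0,0.001,-0.016,0.003,0,0,-0.3],[0,0.001,-0.02,0.003,0,0,-0.3]]'; python3 c.py;  python3 steer.py '[[0,0,-0.003,0,0,0,0],[0,0,-0.006,0,0,0,0],[0,0,-0.009,0,0,0,0]]'; python3 c.py
```

```text
time_s: 3.15
tcp_pos: [0.5647, 0.0348, 0.1056]
ee_rot: [[0.953, -0.304, -0.0], [-0.304, -0.953, -0.0], [-0.0, 0.0, -1.0]]
wrist_force: [-0.9, -1.6, 0.9]
gripper_width: 0.008
gripper_force: 0.7
clamp xy [-0.0001  0.0169] z 0.1056 yaw-clamp 0.63 F clamp [-0.36 -1.81] 0.9 t 3.15 [-0.486 -0.138 -0.003]
time_s: 3.45
tcp_pos: [0.5675, 0.0431, 0.1056]
ee_rot: [[0.953, -0.304, 0.0], [-0.304, -0.953, -0.0], [0.0, 0.0, -1.0]]
wrist_force: [-0.1, -1.9, 0.4]
gripper_width: 0.004
gripper_force: 0.7
clamp xy [-0.      0.0257] z 0.1056 yaw-clamp 0.62 F clamp [ 0.51 -1.83] 0.45 t 3.45 [-0.538 -0.119 -0.048]
```

Pushing in contact (about 1.8 N). I'll go on in small steps.

```bash
for i in 1 2; do python3 steer.py '[[0,0,-0.002,0,0,0,0],[0,0,-0.004,0,0,0,0]]' >/dev/null; python3 c.py; done; for i in 1 2 3; do python3 steer.py '[[0,0,-0.002,0,0,0,0]]' >/dev/null; python3 c.py; done
```

```text
clamp xy [-0.0001  0.0297] z 0.1056 yaw-clamp 0.61 F clamp [ 1.09 -0.37] 0.37 t 3.65 [-0.501 -0.117  0.012]
clamp xy [-0.0002  0.0337] z 0.1055 yaw-clamp 0.61 F clamp [ 1.6  -1.85] -0.24 t 3.85 [-0.477 -0.084 -0.006]
clamp xy [-0.0003  0.0357] z 0.1055 yaw-clamp 0.61 F clamp [ 1.12 -1.13] -0.17 t 3.95 [-0.461 -0.072 -0.004]
clamp xy [-0.0003  0.0374] z 0.1055 yaw-clamp 0.62 F clamp [ 2.7  -5.15] -0.31 t 4.05 [-1.677 -0.229 -0.033]
clamp xy [-0.0004  0.038 ] z 0.1055 yaw-clamp 0.62 F clamp [ 3.61 -9.65] 1.26 t 4.15 [-3.097 -0.235 -0.073]
```

```bash
for i in 1 2 3 4 5; do python3 steer.py '[[0,0,-0.002,0,0,0,0]]' >/dev/null; python3 c.py; done
```

```text
clamp xy [-0.0004  0.0388] z 0.1056 yaw-clamp 0.61 F clamp [  5.77 -11.98] 1.61 t 4.25 [-4.057 -0.348 -0.102]
clamp xy [-0.0004  0.0403] z 0.1056 yaw-clamp 0.59 F clamp [  6.07 -12.94] 0.8 t 4.35 [-4.262 -0.347 -0.127]
clamp xy [-0.0004  0.0413] z 0.1056 yaw-clamp 0.58 F clamp [  6.81 -16.11] 1.99 t 4.45 [-5.083 -0.193 -0.133]
clamp xy [-0.0004  0.0433] z 0.1056 yaw-clamp 0.56 F clamp [ 3.82 -8.94] 0.94 t 4.55 [-2.821 -0.232 -0.111]
clamp xy [-0.0003  0.0481] z 0.1055 yaw-clamp 0.54 F clamp [ 0.7  -1.66] 0.96 t 4.65 [-0.455 -0.127 -0.036]
```

```bash
for i in 1 2 3; do python3 steer.py '[[0,0,-0.0015,0,0,0,0]]' >/dev/null; python3 c.py; done
```

```text
clamp xy [-0.0004  0.0511] z 0.1055 yaw-clamp 0.59 F clamp [ 1.16 -0.88] 0.21 t 4.75 [-0.46  -0.167 -0.045]
clamp xy [-0.0005  0.0517] z 0.1055 yaw-clamp 0.64 F clamp [ 4.23 -9.62] -0.13 t 4.85 [-2.957 -0.299 -0.112]
clamp xy [-0.0005  0.0517] z 0.1055 yaw-clamp 0.64 F clamp [  6.11 -13.85] 1.32 t 4.95 [-4.233 -0.388 -0.103]
```

The clip is at its end stop. I'll back off, rise and go to the stand-off beside the lever.

```bash
python3 steer.py '[[0,0,0.01,0,0,0,0],[0,0,0.015,0,0,0,0],[0,0,0.015,-0.04,0,0,0],[0,0,0.015,-0.065,0,0,0],[0,0.051,0.06,-0.065,0,0,-8],[0,0.051,0.105,-0.065,0,0,-16.3],[0,0.051,0.105,-0.065,0,0,-16.3],[0,0.051,0.105,-0.065,0,0,-16.3]]' | head -1; python3 c.py
python3 - <<'E'
from h import *
print(r.sense()["joints"].round(1))
c=imaging.capture("wrist");save(c,"w2.png");np.savez("/tmp/w2.npz",**c)
E
```

```text
time_s: 5.75
clamp xy [ 0.0517 -0.0517] z 0.1703 yaw-clamp 16.69 F clamp [-0.92  0.19] -0.77 t 5.75 [-0.009 -0.025  0.01 ]
[ 11.1  21.4  -8.4  -0.  -60.2  77.3]
```

View pics/w2.png

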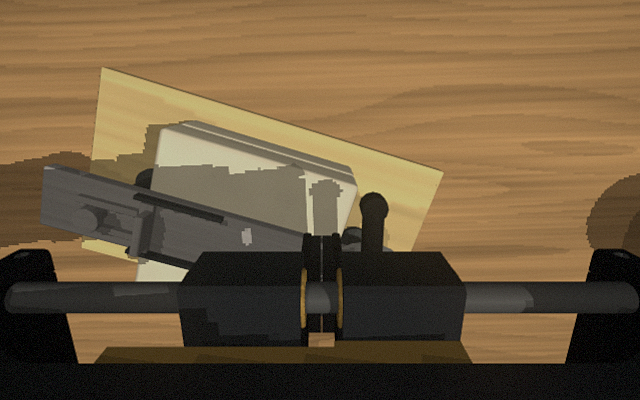

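The view shows the clip tab (near (142,230)) now close to the post. The fingers (322,240) stand beside the lever (372,205), on its post side. Now I'll go down and swing the lever.

```bash
python3 steer.py '[[0,0,0,0.03,0,0,0],[0,0,0,0.05,0,0,0],[0,0,0,0.05,0,0,0],[0,0,0.002,0.05,0,0,0],[0,0,0.004,0.05,0,0,0],[0,0,0.006,0.05,0,0,0]]' | head -1; python3 c.py; for i in 1 2 3; do python3 steer.py '[[0,0,0.0015,0,0,0,0]]' >/dev/null; python3 c.py; done
```

```text
time_s: 6.4
clamp xy [ 0.0542 -0.0556] z 0.122 yaw-clamp 16.94 F clamp [-0.22 -0.16] 0.25 t 6.4 [-0.022 -0.025 -0.035]
clamp xy [ 0.0544 -0.0574] z 0.1216 yaw-clamp 16.91 F clamp [0.12 0.79] 0.22 t 6.5 [-0.05   0.011 -0.025]
clamp xy [ 0.0546 -0.0591] z 0.1211 yaw-clamp 16.91 F clamp [-0.28  0.15] -0.63 t 6.6 [-0.011  0.    -0.021]
clamp xy [ 0.0549 -0.0606] z 0.1209 yaw-clamp 16.91 F clamp [ 0.37 -0.08] 0.4 t 6.7 [-0.108  0.029  0.018]
```

```bash
cat > k.py <<'E'
from h import *
d=np.load("/tmp/pose.npz");s=r.sense();q=d["R"].T@(s["tcp_pos"][:2]-d["t"])-[.001,-.0995]
e=s["ee_rot"];yaw=np.degrees(np.arctan2(e[1,0],e[0,0])-d["th"])
f=e.T@s["wrist_force"];m=e.T@s["moment"]
a=np.arctan2(q[1],q[0])
print("rad %.4f  tcpang %.1f yaw %.1f z %.4f  Ftool"%(np.hypot(*q),np.degrees(a),yaw,s["tcp_pos"][2]),f.round(1),"m",m.round(2),"t %.2f"%s["time_s"])
E
for i in 1 2 3; do python3 steer.py '[[0,0.0007,0.0022,0,0,0,2],[0,0.0013,0.0044,0,0,0,4]]' >/dev/null; python3 k.py; done
```

```text
rad 0.0663  tcpang 31.9 yaw 12.8 z 0.1206  Ftool [ 0.3  0.  -0.3] m [-0.    0.01 -0.02] t 6.90
rad 0.0664  tcpang 28.0 yaw 8.8 z 0.1206  Ftool [ 0.  -0.9 -0.1] m [ 0.07  0.04 -0.01] t 7.10
rad 0.0665  tcpang 24.4 yaw 4.8 z 0.1206  Ftool [ 0.3 -2.5 -0.3] m [ 0.59 -0.17 -0.03] t 7.30
```

```bash
for i in 1 2 3 4 5; do python3 steer.py '[[0,0.0007,0.0022,0,0,0,2],[0,0.0013,0.0044,0,0,0,4]]' >/dev/null; python3 k.py; done
```

```text
rad 0.0666  tcpang 20.7 yaw 0.8 z 0.1206  Ftool [ 0.3 -2.2  0.6] m [ 0.48 -0.01 -0.03] t 7.50
rad 0.0666  tcpang 16.5 yaw -3.2 z 0.1207  Ftool [-0.5 -2.   0.2] m [ 0.7  -0.04 -0.05] t 7.70
rad 0.0666  tcpang 12.5 yaw -7.2 z 0.1207  Ftool [ 0.4 -1.2  0.9] m [0.51 0.07 0.04] t 7.90
rad 0.0667  tcpang 8.6 yaw -11.2 z 0.1207  Ftool [ 0.8 -1.8 -0.1] m [0.69 0.02 0.04] t 8.10
rad 0.0667  tcpang 4.6 yaw -15.2 z 0.1207  Ftool [ 0.1 -1.6 -0.1] m [ 0.59  0.08 -0.08] t 8.30
```

```bash
for i in 1 2 3 4 5; do python3 steer.py '[[0,0.0007,0.0022,0,0,0,2],[0,0.0013,0.0044,0,0,0,4]]' >/dev/null; python3 k.py; done
```

```text
rad 0.0668  tcpang 0.7 yaw -19.2 z 0.1208  Ftool [ 0.7 -1.4 -0.3] m [0.33 0.16 0.02] t 8.50
rad 0.0668  tcpang -3.2 yaw -23.2 z 0.1208  Ftool [ 0.3 -1.7  1.6] m [ 0.72  0.15 -0.02] t 8.70
rad 0.0668  tcpang -7.1 yaw -27.1 z 0.1209  Ftool [ 0.6 -1.8  1. ] m [ 0.69  0.26 -0.1 ] t 8.90
rad 0.0668  tcpang -11.0 yaw -31.1 z 0.1209  Ftool [-0.3 -2.   0.6] m [ 0.47  0.25 -0.04] t 9.10
rad 0.0668  tcpang -14.9 yaw -35.1 z 0.1210  Ftool [ 1.3 -1.8  1.1] m [ 0.59  0.32 -0.02] t 9.30
```

```bash
for i in 1 2 3 4 5; do python3 steer.py '[[0,0.0007,0.0022,0,0,0,2],[0,0.0013,0.0044,0,0,0,4]]' >/dev/null; python3 k.py; done
```

```text
rad 0.0668  tcpang -18.7 yaw -39.1 z 0.1210  Ftool [ 0.5 -3.3  0.7] m [ 0.98  0.14 -0.08] t 9.50
rad 0.0665  tcpang -23.1 yaw -43.1 z 0.1211  Ftool [ 0.8 -2.  -0.6] m [ 0.68  0.16 -0.02] t 9.70
rad 0.0666  tcpang -26.6 yaw -47.1 z 0.1212  Ftool [ 0.  -4.2  0.1] m [ 1.04  0.08 -0.01] t 9.90
rad 0.0668  tcpang -29.9 yaw -51.1 z 0.1212  Ftool [-0.  -3.4  2.2] m [ 1.32  0.04 -0.  ] t 10.10
rad 0.0670  tcpang -32.8 yaw -55.1 z 0.1214  Ftool [-1.8 -7.7  3.5] m [ 2.49 -0.47 -0.08] t 10.30
```

Resistance has begun, so I'll use smaller steps.

```bash
for i in 1 2 3; do python3 steer.py '[[0,0.0007,0.0022,0,0,0,2]]' >/dev/null; python3 k.py; done
```

```text
rad 0.0671  tcpang -34.2 yaw -57.1 z 0.1214  Ftool [-0.2 -8.1  3.8] m [ 2.46 -0.2  -0.08] t 10.40
rad 0.0672  tcpang -36.2 yaw -59.1 z 0.1214  Ftool [ 0.5 -9.   4.9] m [ 2.83 -0.36 -0.09] t 10.50
rad 0.0674  tcpang -37.2 yaw -61.1 z 0.1215  Ftool [ -2.1 -12.1   6.3] m [ 3.43 -0.62 -0.1 ] t 10.60
```

```bash
for i in 1 2; do python3 steer.py '[[0,0.0004,0.0011,0,0,0,1]]' >/dev/null; python3 k.py; done
```

```text
rad 0.0672  tcpang -38.7 yaw -62.1 z 0.1216  Ftool [-0.6 -9.2  4.9] m [ 2.8  -0.31 -0.04] t 10.70
rad 0.0672  tcpang -39.7 yaw -63.0 z 0.1216  Ftool [-0.3 -8.6  4.5] m [ 2.64 -0.17 -0.07] t 10.80
```

```bash
for i in 1 2; do python3 steer.py '[[0,0.0004,0.0011,0,0,0,1]]' >/dev/null; python3 k.py; done
```

```text
rad 0.0673  tcpang -40.6 yaw -64.0 z 0.1216  Ftool [-0.4 -9.2  4.1] m [ 2.92 -0.37 -0.09] t 10.90
rad 0.0673  tcpang -41.2 yaw -65.0 z 0.1217  Ftool [ -1.6 -10.9   5.1] m [ 3.15 -0.4  -0.07] t 11.00
```

```bash
for i in 1 2; do python3 steer.py '[[0,0.0004,0.0011,0,0,0,1]]' >/dev/null; python3 k.py; done
```

```text
rad 0.0674  tcpang -41.8 yaw -66.0 z 0.1217  Ftool [ -1.7 -10.6   5. ] m [ 3.46 -0.55 -0.12] t 11.10
rad 0.0675  tcpang -42.2 yaw -67.0 z 0.1218  Ftool [ -2.3 -12.6   6.5] m [ 3.79 -0.75 -0.12] t 11.20
```

```bash
for i in 1 2; do python3 steer.py '[[0,0.0004,0.0011,0,0,0,1]]' >/dev/null; python3 k.py; done
```

```text
rad 0.0676  tcpang -42.7 yaw -68.0 z 0.1218  Ftool [ -1.1 -13.8   9. ] m [ 4.16 -0.83 -0.13] t 11.30
rad 0.0676  tcpang -43.7 yaw -69.0 z 0.1218  Ftool [ -1.2 -12.7   6.9] m [ 3.66 -0.4  -0.14] t 11.40
```

```bash
for i in 1 2; do python3 steer.py '[[0,0.0004,0.0011,0,0,0,1]]' >/dev/null; python3 k.py; done
```

```text
rad 0.0664  tcpang -48.2 yaw -70.1 z 0.1214  Ftool [-0.5  0.2 -0.6] m [-0.   -0.07  0.03] t 11.50
rad 0.0654  tcpang -52.2 yaw -71.1 z 0.1205  Ftool [0.2 0.1 0.9] m [ 0.01 -0.06 -0.04] t 11.60
```

```bash
for i in 1 2; do python3 steer.py '[[0,0.0004,0.0011,0,0,0,1]]' >/dev/null; python3 k.py; done
```

```text
rad 0.0655  tcpang -53.1 yaw -72.2 z 0.1206  Ftool [-0.6 -2.8  0.9] m [ 0.63 -0.5  -0.02] t 11.70
rad 0.0656  tcpang -53.7 yaw -73.2 z 0.1207  Ftool [-1.5 -3.4  1.8] m [ 1.02 -0.59  0.02] t 11.80
```

It clicked, with the force dropping from 13 N to 0. Backing away and checking.

```bash
python3 steer.py '[[0,0,-0.015,0,0,0,0],[0,0,-0.025,0,0,0,0],[0,0,-0.025,-0.04,0,0,0],[0,0,-0.025,-0.08,0,0,0],[0,-0.04,-0.025,-0.12,0,0,0],[0,-0.09,-0.025,-0.15,0,0,0],[0,-0.13,-0.025,-0.15,0,0,0],[0,-0.13,-0.025,-0.15,0,0,0]]' | head -2; python3 k.py
python3 - <<'E'
from h import *
c=imaging.capture("wrist");save(c,"w3.png");np.savez("/tmp/w3.npz",**c)
E
```

```text
time_s: 12.6
tcp_pos: [0.5775, -0.0052, 0.2725]
rad 0.0858  tcpang 74.0 yaw -72.8 z 0.2725  Ftool [ 0.6  0.6 -0.9] m [ 0.06 -0.07 -0.03] t 12.60
```

View pics/w3.png

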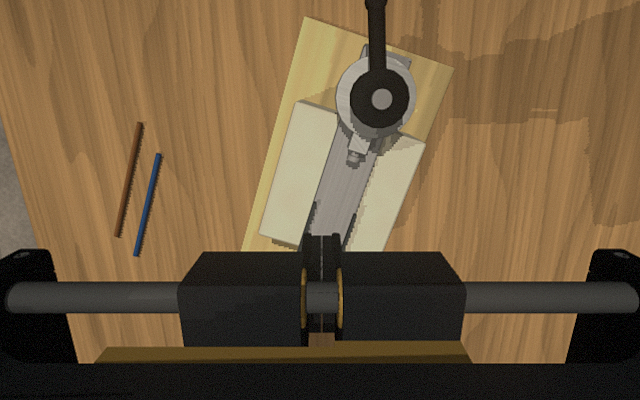

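The lever points toward the top at (377,5), the bolt end is at (381,98) and the plunger end is near (351,164). The clip is hidden, so I'll move back to see it.

```bash
python3 steer.py '[[0,-0.05,0,0,0,0,0],[0,-0.1,0,0,0,0,0],[0,-0.12,0,0,0,0,0],[0,-0.12,0,0,0,0,0]]' | head -2;  python3 - <<'E'
from loc import *
loc(dict(np.load("/tmp/w3.npz")),bolt=(381,98,.149),plung=(351,165,.107))
c=imaging.capture("wrist");np.savez("/tmp/w4.npz",**c)
cv2.imwrite("pics/w4.png",cv2.resize(c["pixels"][0:240,240:520,::-1],None,fx=2.4,fy=2.4,interpolation=cv2.INTER_CUBIC))
E
```

```text
time_s: 13.05
tcp_pos: [0.5796, 0.112, 0.2694]
bolt [   1.1 -100.9]
plung [  0.3 -35. ]
```

View pics/w4.png

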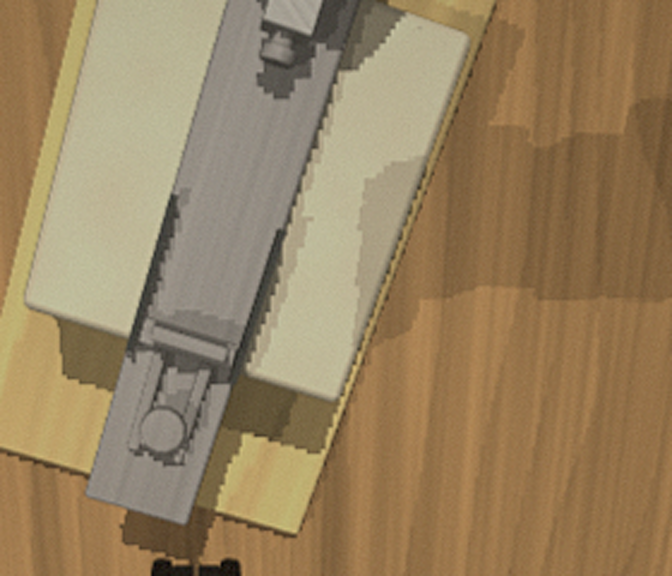

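The clip's prongs straddle the post head at crop (163,430), with the tab at (187,340). The plunger end is near crop (272,52). I'll compare the plunger's protrusion before and after.

Run:
```python
from loc import *
a=dict(np.load("/tmp/w1.npz"));b=dict(np.load("/tmp/w4.npz"))
# rectify both to clamp frame at z=.107: 4 px/mm; x: clamp y -75..-15 , y: clamp x +30..-30
out=[]
for c in(a,b):
    src=[];dst=[]
    for (X,Y) in [(30,-75),(30,60),(-30,60),(-30,-75)]:
        w=np.append(d["R"]@[X/1e3,Y/1e3]+d["t"],.107);T=c["world_from_camera"];p=T[:3,:3].T@(w-T[:3,3]);K=c["K"]
        src.append([K[0,2]+K[0,0]*p[0]/-p[2],K[1,2]+K[1,1]*p[1]/p[2]]);dst.append([(Y+75)*5,(30-X)*5])
    H=cv2.getPerspectiveTransform(np.float32(src),np.float32(dst))
    out.append(cv2.warpPerspective(c["pixels"],H,(675,290))[:,:,::-1])
cv2.imwrite("pics/cmp.png",np.vstack(out))
```

```text
(no output)
```

View pics/cmp.png

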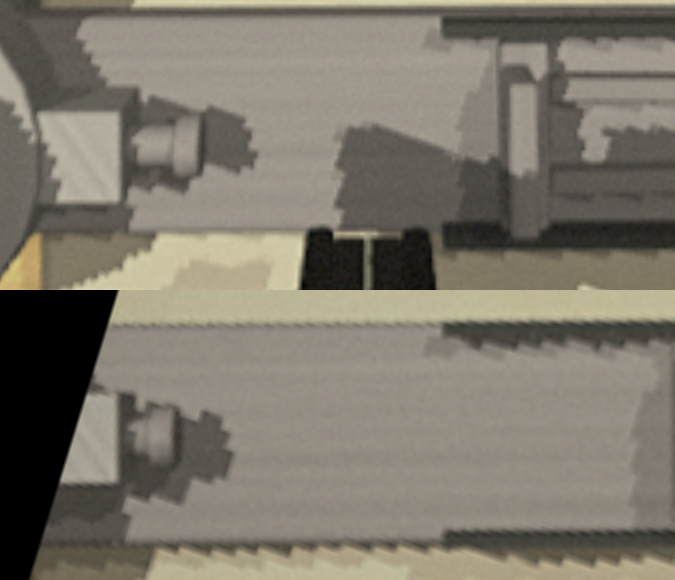

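The pin end moved from 202 px (housing block edge at 123) to 181 px (edge at 121). That is about 4 mm of retraction, as expected for the detent and well short of the ~8.5 mm an overrun would give. The tab has moved up beside the post.

```bash
python3 -c "
from station import r, imaging, finish_job
print(r.sense()['wrist_force'].round(2)); print(finish_job())"
```

```text
[-0.05  0.37 -0.41]
the job is handed in; nothing more can be done
None
```

I handed the job in with the clip pushed to its end stop around the post, the knob clicked into its detent and not forced past it, and the arm clear; the jars and bowl were never touched.

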